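# Lock the battery hatch of the kit power box

### The job

With a fingertip, push the half-open hatch of the battery box fully shut, then set a fingertip in the slot of its round fastener and turn it clockwise a quarter turn, as far as it goes, so that the hatch locks. Nothing needs to be picked up: do not lift the hatch further open, leave the pan, the mug and the spare cell where they stand, and move clear at the end.

Things in the scene. Friction and masses are not known exactly. Their poses are not given: they have to be found in the camera images.
- battery_box: Grey plastic box fixed to the table, 200 mm (its x) by 240 mm (its y), 85 mm high, topped by a hinged white hatch. Origin: centre of its underside, on the table; z up, x points from the hatch's free edge (robot side) to its hinge. The hinge line runs along y at x = +100, z = 85 mm. Two 5 mm thick steel straps stick out 35 mm at the x ends.
- hatch (a joint): Angle of the hatch, rad: 0 shut (rigid stop), positive open, free edge raised; starts at 0.3 to 0.65. A white slab reaching 200 mm from the hinge line to its free edge, 240 mm wide, 12 mm thick; its underside lies in the hinge plane; shut, its upper face is 97 mm above the table. A stiff hinge holds it where left; 2 to 8 N pushes it shut.
- press_spot (a point): Bare point on the upper face of the hatch, 115 mm from the hinge line and 85 mm to +y of the hatch's middle: a good place to press. Moves and turns with the hatch (z = outward normal of the hatch).
- slot_centre (a point): Point on the fastener's axis, level with its top, 14 mm above the slot's floor; 135 mm from the hinge line, mid-width; 113 mm above the table when shut. Turns with the hatch, not the fastener: x from free edge to hinge, z outward. A fixed grey rim round the disc, 94 mm outside, 77 mm inside diameter, stands 16 mm above the hatch, level with the disc's top.
- fastener (a joint): Angle of the fastener, rad, growing clockwise from above: 0 open (slot along the hatch's x, free edge to hinge), 1.571 locked (slot parallel to the free edge); rigid stops at both; starts at 0 to 0.3. Metal disc, 72 mm across, with a dark-floored slot 28 mm wide, 14 mm deep, 66 mm long across it. Takes 0.1 N m, stays where left; locks only with the hatch shut within 0.02 rad.
- pan: Bystander: red open pan with two side handles, 140 mm across, 60 mm high, stands on the table beside the box. Origin: centre of its underside.
- mug: Bystander: white mug, 76 mm across, 90 mm high, with a handle, stands on the table on the other side of the box. Origin: centre of its underside.
- spare_cell: Bystander: round black and copper battery cell, 33 mm across, 62 mm high, stands upright on the table on the robot's side of the box. Origin: centre of its underside.

How it is judged:
By the outcome, as a careful person would: the job done as asked, in the order asked, and still so for the second after the job is handed in, with the robot touching nothing.
It also fails if it takes over 45 s, if anything falls off the work surface, if the arm or the gripper's body presses on something with over 40 N, if the wrist force passes 120 N, or if a joint passes its speed limit or range.

### The arm

A 7-joint arm with a two-finger parallel gripper is mounted at the origin on the work surface. World frame = base frame: x ahead of the robot, y to its left, z up, the work surface at z = 0. Lengths are in m, angles in degrees, forces in N, time in s.
With the tool pointing down it reaches from about 0.375 to 0.925 m from the base axis. Payload 3.1 kg.
Tool frame: the origin (TCP) lies at the very end of the fingers, on their centre line; the grasp point (between the pads) lies 19 mm behind it (bot.grasp_offset is the distance from the TCP to the grasp point, in m); z points along the fingers, y is the line along which they close (so a half turn about z gives the same grasp; the last joint's range is limited). The gripper opens to 85 mm and grips with 20 to 120 N. Pads are 22 mm wide; open, the fingers measure 114 mm over their backs; the gripper's body (76 mm by 85 mm) begins 54 mm behind the grasp point. The pads swing forward as they close: fully open they stand 13 mm farther back than shut.
Start: joints at [61.375, 21.939, 2.515, 91.553, -1.026, 66.532, -2.859], TCP at [0.254, -0.598, 0.231] pointing down, gripper open.
Joint ranges: [-149.38, 149.38], [-23.57, 123.04], [-84.95, 90], [0, 143.3], [-89.99, 269.99], [3.08, 112.72], [-163.45, 163.45]. Speed limits (degrees/s): [159.86, 159.86, 180, 180, 180, 180, 180].

### API

Orientations are given as [roll, pitch, yaw] about the fixed x, y, z axes, in that order (R = Rz(yaw) Ry(pitch) Rx(roll)).
In Python, from cell import bot gives the robot as it stands.
- The arm moves only by the tool send_rows, never from a script. Its argument "commands" is one flat list of numbers, 5 for each row, row after row: the opening, from -1 (shut) to 1 (fully open), then the shift along the tool's x, y, z in m, then the turn about the tool's z in degrees. In form: [grip, tx, ty, tz, yaw, grip, tx, ty, tz, yaw, ...]. A call has 1 to 20 rows; each row is the pose to reach, as a shift and turn from the pose commanded when the call began, along the tool's axes at that moment; what a row does not reach only later rows make up. A row lasts 1/10 s, in which the tool goes at most 50 mm and 8.59 degrees, less where a joint would pass 70% of its speed; a pose out of reach is approached as far as the arm can. A call with a gripper value outside its range is refused whole. The fingers move at their own pace and stop on an object; "squeeze" is the grip in N (left out, the last holds). Time passes only in rows, so rows that repeat a pose let the fingers close. It gives the time, the measured TCP pose, the force, the opening and the grip force at its end, in the units of the state.
- bot.sense(): the state, without advancing time (a new reading comes with each control period).
- bot.get_image(name): name is "scene" or "top" or "wrist"; returns a dict with "image" (400x640x3 uint8, red, green, blue), "depth" (400x640 float32, m along the optical axis (not along the pixel's ray), 0 where there is no reading), "camera_matrix" (3x3 intrinsics, pixels), "R" (3x3) and "t" (3): a world point X has camera coordinates R X + t. Camera axes: x right, y down, z forward; pixel columns grow to the right and rows downward; lengths in m; the calibration is good to about 2 mm. A picture is of the moment at which its call begins.
- bot.job_done(): hands the job in; it is judged then, once.
The state is a dict: "t": time; "joint_positions": joint angles; "dq": joint speeds; "tau": joint torques, N m; "position": TCP position; "ee_rot": TCP orientation; "ft_force": force on the tool from outside, world axes, zero at the start; "ft_torque": the same for the moment, N m; "grip_width": finger opening in m; "grip_force": force on a finger pad.
Only numpy, scipy, OpenCV 4.12 (cv2) and the standard library are available. Lean on these libraries where they do the work, as an engineer would, in place of code of your own. Each camera call takes 0.05 s, during which the arm holds its last target. There are 200 camera calls.

## Working session

There is one attempt and no reset: what is moved stays moved. The work goes in short steps, Python scripts to look and compute and a tool call to move; the robot and the scene stay as the last step left them, time stands still between calls to the robot, and variables do not carry over. Pictures are saved under pics/ and viewed, at most 10 in all, crops included, and the job is handed in when it is done.

Besides the shell and the picture viewer there is one more tool, called as a command line: name --argument value ..., lists and objects as JSON in quotes. send_rows: Moves the arm, as the interface text tells. Its arguments: {"type":"object","properties":{"commands":{"type":"array"},"squeeze":{"type":"number"}},"required":["commands"]}

```bash
mkdir -p pics; cat > h.py <<'E'
import numpy as np,cv2
from cell import bot
def snap(n,f):
    d=bot.get_image(n); cv2.imwrite('pics/'+f+'.png',d['image'][:,:,::-1]); np.savez('pics/'+f+'.npz',**d); return d
def load(f): return dict(np.load('pics/'+f+'.npz'))
def pt(d,u,v,r=2):
    z=d['depth'][v-r:v+r+1,u-r:u+r+1]; z=np.median(z[z>0]) if (z>0).any() else np.nan
    c=np.linalg.inv(d['camera_matrix'])@[u,v,1]*z
    return d['R'].T@(c-d['t'])
def cloud(d):
    v,u=np.mgrid[:400,:640]; z=d['depth']
    c=np.stack([u,v,np.ones_like(u)],-1)@np.linalg.inv(d['camera_matrix']).T*z[...,None]
    return (c-d['t'])@d['R']
E
python3 - <<'E'
from h import *
a=snap('top','top0');b=snap('scene','scene0')
s=bot.sense();print(s['t'],s['position'],s['ee_rot'],s['grip_width'])
for d in(a,b):print(d['R'].round(3),(-d['R'].T@d['t']).round(3),(d['depth']>0).mean())
E
```

```text
0.1 [ 0.25384029 -0.59746572  0.23002954] [-1.79864559e+02  6.94681190e-03  2.30219482e+01] 0.08544408108013692
[[-0.027 -1.    -0.016]
 [-0.999  0.027 -0.046]
 [ 0.047  0.014 -0.999]] [0.514 0.013 1.11 ] 0.9959453125
[[ 0.368  0.93   0.003]
 [ 0.495 -0.193 -0.847]
 [-0.787  0.313 -0.531]] [ 1.505 -0.356  0.711] 0.99548046875
```

View pics/top0.png

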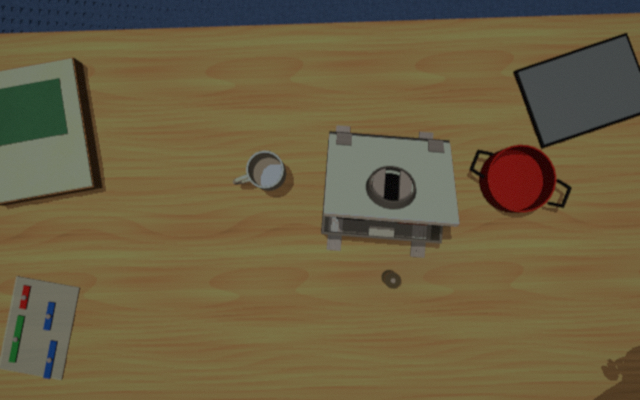

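View pics/scene0.png

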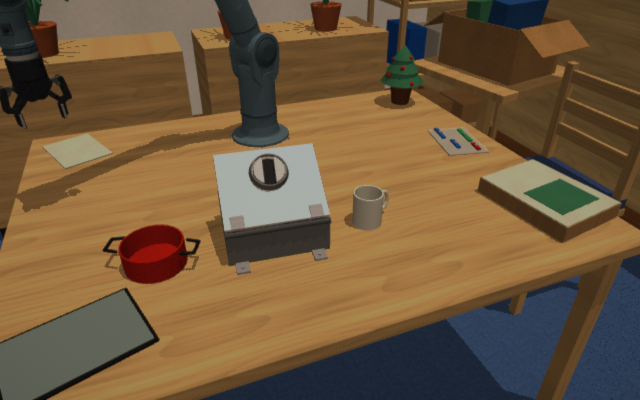

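The top view shows the hatch with its hinge corners near (328,135) and (452,140), its free edge at about row 220 and the fastener at (391,187). The cell is at (391,279), the mug at (266,172) and the pan at (517,180). In the scene view the hatch is raised toward the robot.

```bash
cat > m.py <<'E'
from h import *
def measure(f):
    d=load(f);im=d['image'].astype(int);P=cloud(d)
    hsv=cv2.cvtColor(d['image'],cv2.COLOR_RGB2HSV)
    roi=np.zeros((400,640),bool);roi[125:235,310:470]=1
    m=roi&(P[...,2]>.08)&(hsv[...,1]<60)&(hsv[...,2]>120)
    m=cv2.morphologyEx(m.astype(np.uint8),cv2.MORPH_OPEN,np.ones((3,3)))>0
    X=P[m]
    for _ in range(4):
        c=X.mean(0);n=np.linalg.svd(X-c,full_matrices=False)[2][2];n*=np.sign(n[2])
        e=(X-c)@n;k=abs(e)<max(.003,2*e.std());X=X[k]
    return d,P,m,c,n,e.std()
if __name__=='__main__':
    d,P,m,c,n,s=measure('top0')
    print('n',n.round(3),'angle',np.arccos(n[2]),'tilt dir yaw',np.degrees(np.arctan2(-n[1],-n[0])),s)
    # hatch region: points close to plane
    on=(abs((P-c)@n)<.006)&(P[...,2]>.07)
    on=cv2.morphologyEx(on.astype(np.uint8),cv2.MORPH_CLOSE,np.ones((25,25)))
    cs=max(cv2.findContours(on,0,2)[0],key=cv2.contourArea)
    box=cv2.boxPoints(cv2.minAreaRect(cs));print(box.round(1))
    K=np.linalg.inv(d['camera_matrix']);C=-d['R'].T@d['t']
    def hit(u,v,c=c,n=n):
        r=d['R'].T@(K@[u,v,1]);return C+r*((c-C)@n)/(r@n)
    quad=cv2.approxPolyDP(cv2.convexHull(cs),6,True)[:,0];
    for q in quad:print(q,hit(*q).round(4))
    # cell, mug, pan
    for nm,(u0,u1,v0,v1),z in(('cell',(375,408,262,295),.03),('mug',(230,292,145,195),.06),('pan',(465,580,140,220),.03)):
        w=P[v0:v1,u0:u1];k=w[...,2]>z;print(nm,w[k].min(0).round(3),w[k].max(0).round(3))
    # raised rim, dark slot
    h=(P-c)@n; r=(h>.009)&(h<.03)&on.astype(bool);X=P[r];print('rim',r.sum(),X.min(0),X.max(0),((X.min(0)+X.max(0))/2).round(4))
    g=cv2.cvtColor(d['image'],cv2.COLOR_RGB2GRAY);dk=np.zeros_like(g);dk[165:210,368:415]=(g[165:210,368:415]<45)
    cc=max(cv2.findContours(dk,0,2)[0],key=cv2.contourArea);b=cv2.minAreaRect(cc);print('slot',b);
    bp=cv2.boxPoints(b);print([hit(*q).round(3) for q in bp], 'centre',hit(*b[0],c=c+n*.002))
E
python3 m.py
```

```text
n [ 0.552 -0.059  0.832] angle 0.5883355734672259 tilt dir yaw 173.89307331552297 0.0012239398103689912
[[322.5 215.3]
 [329.1 130.9]
 [465.3 141.5]
 [458.8 225.9]]
[449 141] [ 0.6649 -0.2517  0.0966]
[458 225] [ 0.5002 -0.2328  0.2071]
[324 214] [0.5257 0.0009 0.2068]
[330 131] [ 0.6919 -0.0171  0.0953]
cell [ 0.374 -0.152  0.03 ] [0.514 0.013 1.11 ]
mug [0.514 0.013 0.06 ] [0.657 0.182 1.11 ]
pan [ 0.514 -0.508  0.03 ] [0.658 0.013 1.11 ]
rim 1015 [ 0.5363611  -0.16565071  0.15433808] [ 0.6123377  -0.07888687  0.20761202] [ 0.5743 -0.1223  0.181 ]
slot ((391.3728332519531, 187.04364013671875), (14.232221603393555, 26.21725082397461), 2.8624050617218018)
[array([ 0.549, -0.107,  0.184]), array([ 0.599, -0.116,  0.15 ]), array([ 0.597, -0.143,  0.149]), array([ 0.547, -0.133,  0.183])] centre [ 0.57225125 -0.12428891  0.16946458]
```

send_rows --commands '[-1, 0, 0, -0.03, 0, -1, 0, 0, -0.06, 0, -1, 0.02, -0.016, -0.08, -3, -1, 0.05, -0.039, -0.08, -7, -1, 0.085, -0.065, -0.08, -11, -1, 0.12, -0.092, -0.08, -15, -1, 0.155, -0.119, -0.08, -19, -1, 0.19, -0.146, -0.08, -23, -1, 0.225, -0.173, -0.08, -27, -1, 0.26, -0.2, -0.08, -31, -1, 0.295, -0.227, -0.08, -35, -1, 0.33, -0.254, -0.08, -39, -1, 0.365, -0.281, -0.08, -43, -1, 0.4, -0.308, -0.08, -47, -1, 0.435, -0.335, -0.08, -51, -1, 0.465, -0.358, -0.08, -55, -1, 0.49, -0.377, -0.08, -59, -1, 0.51, -0.3925, -0.08, -61, -1, 0.51, -0.3925, -0.08, -61, -1, 0.51, -0.3925, -0.08, -61]'

```text
t: 2.1
position: [0.5697, -0.0372, 0.3106]
ee_rot: [-179.9, 0.0, 84.1]
ft_force: [-0.3, -1.0, -0.9]
grip_width: -0.0002
grip_force: 0.0
```

```bash
python3 - <<'E'
from h import *
a=snap('wrist','w1');b=snap('scene','s1')
s=bot.sense();print(s['t'],s['position'],s['ee_rot'],s['joint_positions'],s['grip_width'],s['ft_force'])
cv2.imwrite('pics/c1.png',np.hstack([a['image'],b['image']])[:,:,::-1][:, :].copy()) 
c=np.vstack([cv2.resize(a['image'],(480,300)),b['image'][50:350,120:600]]);cv2.imwrite('pics/c1.png',c[:,:,::-1])
E
```

```text
2.2 [ 0.56945513 -0.03937497  0.31076486] [-1.79935390e+02  6.98189952e-02  8.38779275e+01] [ 24.52009901  12.12172814 -28.42483375  95.9733733    6.04485191
  73.49318835 -11.22036481] -3.3169978359442906e-05 [ 0.37416837 -0.99723663 -0.3212681 ]
```

View pics/c1.png

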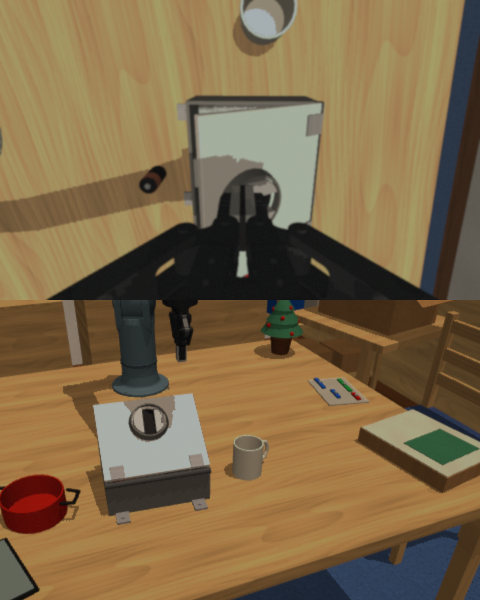

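Wrist view: fingers closed over the hatch, with the mug well clear. Scene view: the tool hangs above the +y side of the hatch. Next is the press.

send_rows --commands '[-1, 0, 0, 0.02, 0, -1, 0, 0, 0.045, 0, -1, 0, 0, 0.07, 0, -1, 0, 0, 0.09, 0, -1, 0, 0, 0.105, 0, -1, 0, 0, 0.115, 0, -1, 0, 0, 0.12, 0, -1, 0, 0, 0.125, 0, -1, 0, 0, 0.13, 0, -1, 0, 0, 0.135, 0, -1, 0, 0, 0.14, 0, -1, 0, 0, 0.145, 0, -1, 0, 0, 0.15, 0, -1, 0, 0, 0.155, 0, -1, 0, 0, 0.16, 0]'

```text
t: 3.7
position: [0.5699, -0.0374, 0.1509]
ee_rot: [-180.0, 0.0, 84.0]
ft_force: [-0.5, -0.2, 3.7]
grip_width: -0.0002
grip_force: 1.8
```

Contact at a few newtons. Continuing down.

send_rows --commands '[-1, 0, 0, 0.004, 0, -1, 0, 0, 0.008, 0, -1, 0, 0, 0.012, 0, -1, 0, 0, 0.016, 0, -1, 0, 0, 0.02, 0, -1, 0, 0, 0.024, 0, -1, 0, 0, 0.028, 0, -1, 0, 0, 0.032, 0, -1, 0, 0, 0.036, 0, -1, 0, 0, 0.04, 0, -1, 0, 0, 0.044, 0, -1, 0, 0, 0.047, 0, -1, 0, 0, 0.05, 0, -1, 0, 0, 0.051, 0, -1, 0, 0, 0.052, 0]'

```text
t: 5.2
position: [0.5698, -0.0375, 0.099]
ee_rot: [-180.0, 0.0, 84.0]
ft_force: [-2.7, 0.3, 3.3]
grip_width: -0.0001
grip_force: 1.8
```

send_rows --commands '[-1, 0, 0, 0.001, 0, -1, 0, 0, 0.002, 0, -1, 0, 0, 0.003, 0, -1, 0, 0, 0.003, 0]'

```text
t: 5.6
position: [0.5701, -0.0375, 0.0971]
ee_rot: [-180.0, 0.0, 84.0]
ft_force: [-5.4, -0.4, 8.3]
grip_width: -0.0003
grip_force: 3.9
```

send_rows --commands '[-1, 0, 0, 0.001, 0, -1, 0, 0, 0.002, 0, -1, 0, 0, 0.002, 0]'

```text
t: 5.9
position: [0.5701, -0.0375, 0.097]
ee_rot: [-180.0, 0.1, 84.0]
ft_force: [-8.0, 0.2, 17.1]
grip_width: -0.0003
grip_force: 8.8
```

send_rows --commands '[-1, 0, 0, -0.015, 0, -1, 0, 0, -0.05, 0, -1, 0, 0, -0.09, 0, -1, 0, 0, -0.13, 0, -1, -0.02, 0, -0.15, 0, -1, -0.055, 0, -0.15, 0, -1, -0.095, 0, -0.15, 0, -1, -0.135, 0, -0.15, 0, -1, -0.175, 0, -0.15, 0, -1, -0.205, 0, -0.15, 0, -1, -0.22, 0, -0.15, 0, -1, -0.22, 0, -0.15, 0]'

```text
t: 7.1
position: [0.5467, -0.2597, 0.2442]
ee_rot: [179.9, 0.1, 83.7]
ft_force: [-0.2, -0.5, -0.3]
grip_width: 0.0
grip_force: 0.0
```

```bash
python3 - <<'E'
from h import *
a=snap('wrist','w2');b=snap('top','t2')
s=bot.sense();print(s['t'],s['position'],s['ee_rot'])
c=np.vstack([cv2.resize(a['image'],(480,300)),cv2.resize(b['image'][110:260,280:520],(480,300))]);cv2.imwrite('pics/c2.png',c[:,:,::-1])
P=cloud(b);print('hatch heights',[pt(b,u,v).round(4) for u,v in((340,160),(340,210),(440,205),(430,160))])
E
```

```text
7.2 [ 0.54799295 -0.2543971   0.24425189] [ 1.79953462e+02 -9.25313180e-02  8.41238473e+01]
hatch heights [array([ 0.6333, -0.0352,  0.0962]), array([ 0.5342, -0.0323,  0.0971]), array([ 0.5388, -0.2292,  0.0962]), array([ 0.6281, -0.2127,  0.0975])]
```

View pics/c2.png

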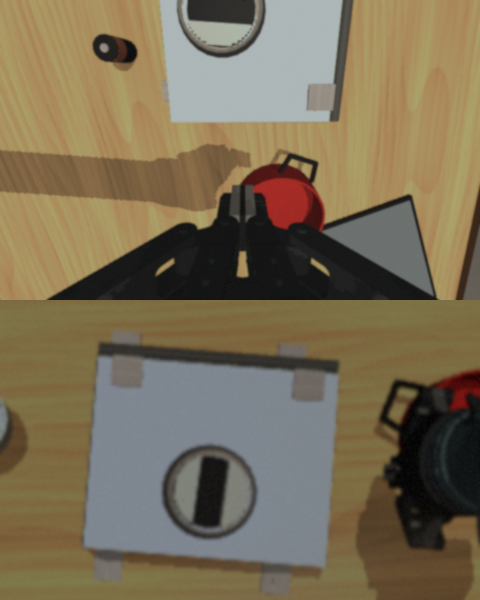

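The hatch is shut and level at 97 mm. The fastener is at about (210,490) in the lower crop, which is top pixel (385,205), with its slot nearly along the hatch's x.

```bash
python3 - <<'E'
from h import *
def ray(d,u,v,z):
    r=d['R'].T@(np.linalg.inv(d['camera_matrix'])@[u,v,1]);C=-d['R'].T@d['t'];return C+r*(z-C[2])/r[2]
b=load('t2');P=cloud(b)
hsv=cv2.cvtColor(b['image'],cv2.COLOR_RGB2HSV);g=cv2.cvtColor(b['image'],cv2.COLOR_RGB2GRAY)
# rim via depth height
r=np.zeros((400,640),np.uint8);r[175:240,345:430]=((P[175:240,345:430,2]>.105))*1
r=cv2.morphologyEx(r,cv2.MORPH_OPEN,np.ones((3,3)));r=cv2.morphologyEx(r,cv2.MORPH_CLOSE,np.ones((15,15)))
c=max(cv2.findContours(r,0,2)[0],key=cv2.contourArea);e=cv2.fitEllipse(c);print('rim',e,ray(b,*e[0],.113))
dk=np.zeros_like(g);dk[180:232,360:412]=g[180:232,360:412]<45
c=max(cv2.findContours(dk,0,2)[0],key=cv2.contourArea);q=cv2.minAreaRect(c);print('slot',q,'c',ray(b,*q[0],.106))
bp=cv2.boxPoints(q);W=np.array([ray(b,*x,.106) for x in bp]);
print(W.round(4))
for i in range(2):
    v=W[i+1]-W[i];print(np.linalg.norm(v),np.degrees(np.arctan2(v[1],v[0])))
m=np.zeros_like(g);on=(abs(P[...,2]-.097)<.008);m[140:260,300:470]=on[140:260,300:470];m=cv2.morphologyEx(m,cv2.MORPH_CLOSE,np.ones((25,25)))
c=max(cv2.findContours(m,0,2)[0],key=cv2.contourArea);q=cv2.minAreaRect(c);bp=cv2.boxPoints(q);W=np.array([ray(b,*x,.097) for x in bp]);print('hatch',W.round(3),W.mean(0))
for i in range(2):
    v=W[i+1]-W[i];print(np.linalg.norm(v),np.degrees(np.arctan2(v[1],v[0])))
# wrist: rim points by depth
a=load('w2');Q=cloud(a);k=(Q[...,2]>.109)&(Q[...,2]<.118)&(abs(Q[...,0]-.54)<.06)&(abs(Q[...,1]+.12)<.06)
print('wrist rim',k.sum(),Q[k].min(0),Q[k].max(0))
E
```

```text
rim ((382.70611572265625, 205.99957275390625), (39.613792419433594, 42.987667083740234), 172.36260986328125) [ 0.53940076 -0.11451175  0.113     ]
slot ((384.90997314453125, 205.6300048828125), (12.445079803466797, 33.799705505371094), 8.130102157592773) c [ 0.54018475 -0.11972313  0.106     ]
[[ 0.5097 -0.1021  0.106 ]
 [ 0.5748 -0.1135  0.106 ]
 [ 0.5707 -0.1374  0.106 ]
 [ 0.5057 -0.1259  0.106 ]]
0.06610024400369036 -9.984840952290334
0.024264727962236953 -99.74940434042644
hatch [[ 0.486  0.007  0.097]
 [ 0.69  -0.013  0.097]
 [ 0.666 -0.253  0.097]
 [ 0.463 -0.231  0.097]] [ 0.57599677 -0.12270796  0.097     ]
0.20494283171658337 -5.536291517024845
0.2411428034828554 -95.65429469248484
wrist rim 3221 [ 0.49648139 -0.16281685  0.10900198] [ 0.58312088 -0.10836882  0.1156791 ]
```

send_rows --commands '[-0.44, 0.015, -0.002, 0, 0, -0.44, 0.045, -0.007, 0, 1, -0.44, 0.08, -0.012, 0, 2, -0.44, 0.11, -0.017, 0, 3, -0.44, 0.13, -0.02, 0, 4, -0.44, 0.136, -0.0213, 0, 4, -0.44, 0.136, -0.0213, 0.02, 4, -0.44, 0.136, -0.0213, 0.05, 4, -0.44, 0.136, -0.0213, 0.08, 4, -0.44, 0.136, -0.0213, 0.1, 4, -0.44, 0.136, -0.0213, 0.105, 4, -0.44, 0.136, -0.0213, 0.105, 4]'

```text
t: 8.4
position: [0.5396, -0.1182, 0.1387]
ee_rot: [-179.9, -0.0, 80.1]
ft_force: [-0.4, -0.9, 0.7]
grip_width: 0.0237
grip_force: 0.0
```

```bash
python3 - <<'E'
from h import *
a=snap('wrist','w3');b=snap('scene','s3')
for i in range(3):s=bot.sense();print(s['t'],s['position'],s['ee_rot'],s['grip_width'],s['joint_positions'].round(0))
c=np.vstack([a['image'][150:400,120:520],cv2.resize(b['image'][100:225,180:380],(400,250),interpolation=2)]);cv2.imwrite('pics/c3.png',cv2.resize(c,None,fx=1.2,fy=1.2)[:,:,::-1])
E
```

```text
8.5 [ 0.54125254 -0.11865607  0.14055864] [ 1.79867978e+02 -1.92314022e-03  8.00566239e+01] 0.024067497335907576 [ 29.  19. -25. 109.  10.  54. -10.]
8.5 [ 0.54125254 -0.11865607  0.14055864] [ 1.79867978e+02 -1.92314022e-03  8.00566239e+01] 0.024067497335907576 [ 29.  19. -25. 109.  10.  54. -10.]
8.5 [ 0.54125254 -0.11865607  0.14055864] [ 1.79867978e+02 -1.92314022e-03  8.00566239e+01] 0.024067497335907576 [ 29.  19. -25. 109.  10.  54. -10.]
```

View pics/c3.png

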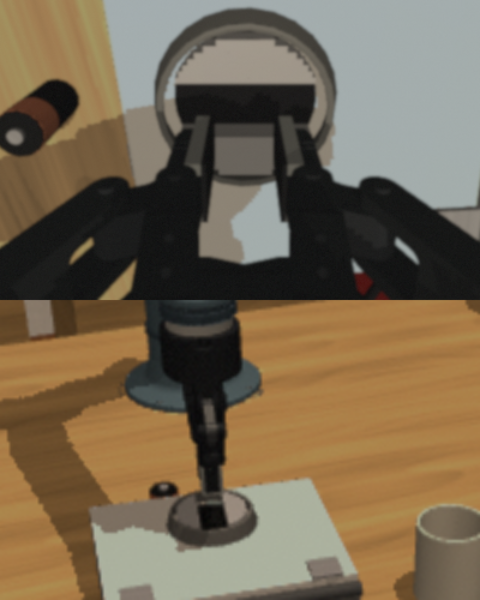

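The wrist view shows both fingertips lined up with the slot (crop columns 177 to 315 at row 105) and centred on it. Lowering in.

send_rows --commands '[-0.44, 0, 0, 0.01, 0, -0.44, 0, 0, 0.018, 0, -0.44, 0, 0, 0.022, 0, -0.44, 0, 0, 0.026, 0, -0.44, 0, 0, 0.03, 0, -0.44, 0, 0, 0.034, 0, -0.44, 0, 0, 0.036, 0, -0.44, 0, 0, 0.036, 0]'

```text
t: 9.3
position: [0.5399, -0.1188, 0.1029]
ee_rot: [-180.0, -0.0, 80.0]
ft_force: [0.4, 0.3, 0.8]
grip_width: 0.0236
grip_force: 0.0
```

No contact force, so the tips are about 10 mm into the slot. Turning clockwise now (positive about tool z).

send_rows --commands '[-0.44, 0, 0, 0, 3, -0.44, 0, 0, 0, 6, -0.44, 0, 0, 0, 9, -0.44, 0, 0, 0, 13, -0.44, 0, 0, 0, 17, -0.44, 0, 0, 0, 21, -0.44, 0, 0, 0, 25, -0.44, 0, 0, 0, 29, -0.44, 0, 0, 0, 33, -0.44, 0, 0, 0, 37, -0.44, 0, 0, 0, 41, -0.44, 0, 0, 0, 45, -0.44, 0, 0, 0, 49, -0.44, 0, 0, 0, 53, -0.44, 0, 0, 0, 57, -0.44, 0, 0, 0, 61, -0.44, 0, 0, 0, 65, -0.44, 0, 0, 0, 69, -0.44, 0, 0, 0, 73, -0.44, 0, 0, 0, 77]'

```text
t: 11.3
position: [0.54, -0.1192, 0.1035]
ee_rot: [180.0, 0.0, 2.9]
ft_force: [-0.2, 0.2, 0.5]
grip_width: 0.0243
grip_force: 1.9
```

```bash
python3 -c "
from h import *
s=bot.sense();print(s['t'],s['position'],s['ee_rot'],s['ft_force'],s['ft_torque'],s['grip_width'])"
```

```text
11.3 [ 0.54003725 -0.11918039  0.1035133 ] [1.79967878e+02 1.27795088e-02 2.88273959e+00] [-0.17727585  0.16655255  0.52435746] [-0.09051315  0.14447831  0.04281529] 0.02431655822914455
```

send_rows --commands '[-0.44, 0, 0, 0, 3, -0.44, 0, 0, 0, 6, -0.44, 0, 0, 0, 9, -0.44, 0, 0, 0, 11, -0.44, 0, 0, 0, 13, -0.44, 0, 0, 0, 13, -0.44, 0, 0, 0, 14, -0.44, 0, 0, 0, 15, -0.44, 0, 0, 0, 15, -0.44, 0, 0, 0, 15, -0.44, 0, 0, 0, 15]'

```text
t: 12.4
position: [0.5401, -0.1191, 0.1034]
ee_rot: [180.0, 0.0, -12.0]
ft_force: [-1.4, -1.3, 0.7]
grip_width: 0.0239
grip_force: 1.5
```

```bash
python3 -c "
from h import *
s=bot.sense();print(s['t'],s['position'],s['ee_rot'],s['ft_force'],s['ft_torque'],s['grip_width'],s['joint_positions'].round(1),s['tau'])"
```

```text
12.4 [ 0.54007383 -0.1190994   0.1034051 ] [ 1.79986922e+02  4.73299521e-03 -1.19834998e+01] [-1.40089087 -1.31296557  0.73164406] [-0.27545305  0.29720946  0.03287136] 0.023905890549478476 [ 14.   20.6  -6.8 110.6   3.2  49.  -96.5] [ -0.7310321  -37.10739255  -1.24797799 -20.62609076  -0.31516903
  -0.3858363   -0.0492431 ]
```

No stop felt yet, so I keep turning in small steps.

send_rows --commands '[-0.44, 0, 0, 0, 1, -0.44, 0, 0, 0, 2, -0.44, 0, 0, 0, 3, -0.44, 0, 0, 0, 3, -0.44, 0, 0, 0, 3]'

```text
t: 12.9
position: [0.5401, -0.119, 0.1033]
ee_rot: [180.0, -0.0, -15.0]
ft_force: [-2.8, -2.0, 2.4]
grip_width: 0.0237
grip_force: 1.8
```

```bash
python3 -c "
from h import *
s=bot.sense();print(s['t'],s['position'],s['ee_rot'],s['ft_force'],s['ft_torque'],s['grip_width'],s['tau'][6])"
```

```text
12.9 [ 0.54012603 -0.11900187  0.1033429 ] [ 1.79991090e+02 -6.40051024e-04 -1.49884230e+01] [-2.77740824 -2.02186597  2.41895949] [-0.3652648   0.35245559  0.03903146] 0.02371155742259942 -0.05349509418010712
```

send_rows --commands '[-0.44, 0, 0, 0, 1, -0.44, 0, 0, 0, 2, -0.44, 0, 0, 0, 3, -0.44, 0, 0, 0, 4, -0.44, 0, 0, 0, 4]'

```text
t: 13.4
position: [0.5401, -0.1188, 0.1034]
ee_rot: [180.0, 0.0, -18.9]
ft_force: [-2.0, -0.9, 3.8]
grip_width: 0.0237
grip_force: 11.0
```

```bash
python3 -c "
from h import *
s=bot.sense();print(s['t'],s['position'],s['ee_rot'],s['ft_force'],s['ft_torque'],s['grip_width'],s['tau'][6])
a=snap('wrist','w4');b=snap('scene','s4')
c=np.vstack([a['image'][150:400,120:520],cv2.resize(b['image'][100:225,180:380],(400,250),interpolation=2)]);cv2.imwrite('pics/c4.png',cv2.resize(c,None,fx=1.2,fy=1.2)[:,:,::-1])
"
```

```text
13.4 [ 0.54012288 -0.11884784  0.10338627] [ 1.79972044e+02  1.30633015e-03 -1.89229453e+01] [-2.04282819 -0.92641554  3.7627895 ] [-0.37960753  0.4846214   0.44416504] 0.023667803639859174 -0.517063345760107
```

View pics/c4.png

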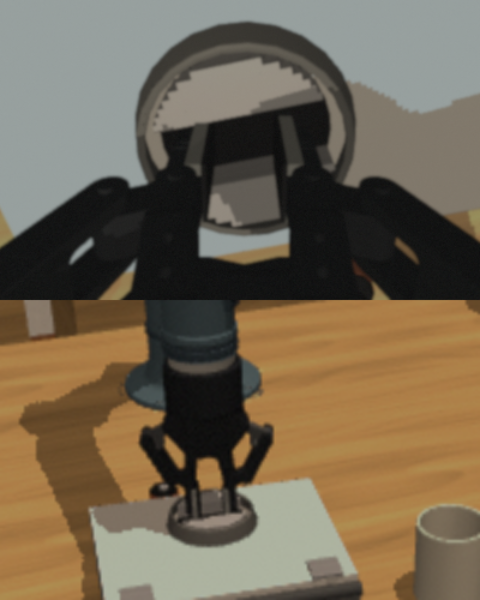

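The torque jumped from 0.04 to 0.44 N m, so the fastener is on its stop; the wrist view shows the slot turned across. I centre the fingers in the slot, lift and move clear. With yaw near -6, tool x is about world x and tool y about -y.

send_rows --commands '[-0.44, 0, 0, 0, -4, -0.44, 0, 0, 0, -8, -0.44, 0, 0, 0, -12, -0.44, 0, 0, 0, -12, -0.44, 0, 0, -0.01, -12, -0.44, 0, 0, -0.03, -12, -0.44, 0, 0, -0.06, -12, -0.44, 0, 0, -0.1, -12, -0.44, 0, 0, -0.14, -12, -0.44, 0, 0.02, -0.17, -12, -0.44, -0.01, 0.06, -0.18, -12, -0.44, -0.02, 0.1, -0.18, -12, -0.44, -0.03, 0.14, -0.18, -12, -0.44, -0.04, 0.18, -0.18, -12, -0.44, -0.04, 0.2, -0.18, -12, -0.44, -0.04, 0.2, -0.18, -12]'

```text
t: 15.1
position: [0.4352, -0.2991, 0.2841]
ee_rot: [179.9, -0.1, -7.5]
ft_force: [-0.7, 0.0, 1.8]
grip_width: 0.0238
grip_force: 0.0
```

```bash
python3 - <<'E'
from h import *
b=snap('top','t5');s=bot.sense();print(s['t'],s['position'],s['ft_force'])
g=cv2.cvtColor(b['image'],cv2.COLOR_RGB2GRAY)
dk=np.zeros_like(g);dk[180:232,360:412]=g[180:232,360:412]<45
c=max(cv2.findContours(dk,0,2)[0],key=cv2.contourArea);print(cv2.minAreaRect(c))
print([pt(b,u,v).round(4) for u,v in((340,160),(340,210),(430,160))])
a=load('top0')
cv2.imwrite('pics/c5.png',b['image'][80:330,200:600,::-1].repeat(2,0).repeat(2,1)[:, :800])
E
```

```text
15.15 [ 0.43674013 -0.29632089  0.28397164] [0.15198515 0.16653919 0.18191554]
((383.9862365722656, 205.16552734375), (34.54692459106445, 12.456822395324707), 4.763641834259033)
[array([ 0.6334, -0.0352,  0.0955]), array([ 0.5342, -0.0323,  0.0957]), array([ 0.6282, -0.2128,  0.0968])]
```

View pics/c5.png

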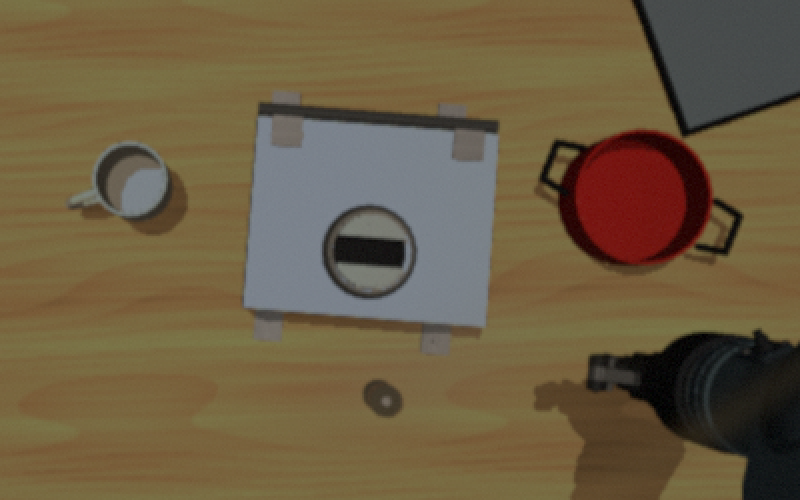

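The top view shows the hatch shut and the slot at (370,250) parallel to the free edge. The pan, mug and cell stand upright in place, and the arm is clear.

```bash
python3 -c "
from cell import bot
print(bot.job_done())"
```

```text
the job is handed in; nothing more can be done
None
```

The hatch is pushed fully shut and its fastener turned clockwise to the stop (slot parallel to the free edge); pan, mug and cell were not touched, the arm is clear, and the job was handed in at about 15 s.

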